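# Close the tape case's falling lid on a finger

### The job

The lid of the grey tape case stands open, leaning back just past upright. Nudge it forward so that it starts to fall, catch it from below on the fingers while it is still well open, and lower it on them until it is fully shut, without letting it slam. Do not grip the lid, leave the cup, the tape and the jar where they are, and finish clear of everything.

Things in the scene. Friction and masses are not known exactly. Their poses are not given: they have to be found in the camera images.
- case: fixed open-topped grey case, 150 mm deep (its x) x 220 mm wide (its y) x 100 mm high, walls 6 mm; origin at the centre of its underside, on the work surface, z up; its front is its -x side and looks to the robot's right (its x axis points 1.1 to 1.7 rad left of straight ahead); the hinge is on its +x rim
- lid (a joint): lid angle, rad: 0 = shut (level on the rim), 1.57 = upright, 1.8 = resting back on its stop (start: about 1.7 to 1.8). Damped hinge, no spring: behind upright it leans back by itself; some 0.1 rad forward of upright it falls shut by itself in about 1.5 to 2.5 s and, if not caught, slams. Lid 0.3 to 0.42 kg; needs under 2.5 N at the free edge
- lid_edge (a point): middle of the lid's free edge, on its underside face (its front when open); moves with the lid: x from free edge to hinge, z out of the upper face. Flat grey panel 180 mm from hinge to edge, 220 mm wide, 8 mm thick above this face. Shut, it overhangs the case's front wall by 30 mm as a lip, 100 mm above the work surface, free space below
- hinge (a point): middle of the lid's hinge axis, on the case's +x rim (the left one), level with the lid's underside, 100 mm above the work surface; the axis runs along the case's y
- cup_mid (a point): loose white paper cup, open upwards, 90 mm high, 76 mm across the rim, standing behind the case (beyond the hinge, 95 to 135 mm from it); point at its centre, half-way up
- tape_mid (a point): loose roll of tan tape lying flat, 90 mm across, 25 mm high, beside the case (its -y end, the one farther from the robot); point at its centre
- jar_mid (a point): loose small clear jar with white cap, 56 mm across, 75 mm high, beside the case (its -y end, nearer the hinge than the tape); point at its centre

How it is judged:
By the outcome, as a careful person would: the job done as asked, in the order asked, and still so for the second after the job is handed in, with the robot touching nothing.
It also fails if it takes over 48 s, if anything falls off the work surface, if the arm or the gripper's body presses on something with over 40 N, if the wrist force passes 120 N, or if a joint passes its speed limit or range.

### The arm

A 7-joint arm with a two-finger parallel gripper is mounted at the origin on the work surface. World frame = base frame: x ahead of the robot, y to its left, z up, the work surface at z = 0. Lengths are in m, angles in degrees, forces in N, time in s.
With the tool pointing down it reaches from about 0.4 to 0.85 m from the base axis. Payload 4.5 kg.
Tool frame: the origin (TCP) lies midway between the tips of the shut fingers; the grasp point (between the pads) lies 19 mm behind it; z points along the fingers, y is the direction in which the jaws open and shut (so a half turn about z gives the same grasp; the last joint's range is limited). The gripper opens to 85 mm and grips with 20 to 120 N. Pads are 22 mm wide; open, the fingers measure 114 mm over their backs; the gripper's body (76 mm by 85 mm) begins 54 mm behind the grasp point. The pads swing forward as they close: fully open they stand 13 mm farther back than shut.
Start: joints at [67.483, 39.483, -11.15, 89.685, 9.013, 51.709, -12.324], TCP at [0.259, -0.569, 0.231] pointing down, gripper open.
Joint ranges: [-172.22, 172.22], [-26.19, 119.32], [-84.43, 86.54], [7.71, 146.69], [-57.33, 237.33], [2.42, 119.75], [-152.13, 152.13]. Speed limits (degrees/s): [147.25, 147.25, 180, 180, 180, 180, 180].

### API

Orientations are given as [roll, pitch, yaw] about the fixed x, y, z axes, in that order (R = Rz(yaw) Ry(pitch) Rx(roll)).
In Python, from workcell import observe, snapshot, finish_job gives the robot as it stands.
- The arm moves only by the tool arm_command, never from a script. Its argument "rows" is a list of rows, each an object with "fingers": the closure, from 0 (fully open) to 1 (shut); "linear": the shift along the world's x, y, z in units of 60 mm (1.0 is 60 mm), a list of three; "yaw": the turn about the world's z in units of 8 degrees (1.0 is 8 degrees). A call has 1 to 10 rows; each row is the pose to reach, as a shift and turn from the pose commanded when the call began; what a row does not reach only later rows make up. A row lasts 1/8 s, in which the tool goes at most 62.5 mm and 10.7 degrees, less where a joint would pass 70% of its speed; a pose out of reach is approached as far as the arm can. A call with a gripper value outside its range is refused whole. The fingers move at their own pace and stop on an object; "grip_force" is the grip in N (left out, the last holds). Time passes only in rows, so rows that repeat a pose let the fingers close. It gives the time, the measured TCP pose, the force and the opening at its end, in the units of the state.
- observe(): the state, without advancing time (a new reading comes with each control period).
- snapshot(name): name is "scene" or "top" or "wrist"; returns a dict with "color" (400x640x3 uint8, blue, green, red), "depth" (400x640 float32, m along the optical axis (not along the pixel's ray), 0 where there is no reading), "fx", "fy", "cx", "cy" (pixels), "dist_coeffs" ([k1, k2, p1, p2, k3] as OpenCV has them; the pictures are not rectified), "R" (3x3) and "t" (3): a world point X has camera coordinates R X + t; the wrist camera has in their place "mount" (4x4, takes a point from camera to tool coordinates, whose origin is the TCP and whose axes are the flange's). Camera axes: x right, y down, z forward; pixel columns grow to the right and rows downward; lengths in m; the calibration is good to about 2 mm. A picture is of the moment at which its call begins: read the wrist's pose just before it.
- finish_job(): hands the job in, once; it reports no verdict.
The state is a dict: "t": time; "joint_pos": joint angles; "joint_velocities": joint speeds; "tau": joint torques, N m; "position": TCP position; "eef_rot": TCP orientation; "force": force on the tool from outside, world axes, zero at the start; "moment": the same for the moment, N m; "grip_width": finger opening in m.
Only numpy, scipy, OpenCV 4.12 (cv2) and the standard library are available. Lean on these libraries where they do the work, as an engineer would, in place of code of your own. Each camera call takes 0.05 s, during which the arm holds its last target.

## Working session

There is one attempt and no reset: what is moved stays moved. The work goes in short steps, Python scripts to look and compute and a tool call to move; the robot and the scene stay as the last step left them, time stands still between calls to the robot, and variables do not carry over. Pictures are saved under pics/ and viewed, and the job is handed in when it is done.

Besides the shell and the picture viewer there is one more tool, called after "Emit:" as name([rows], argument=value, ...), one row to a line, values as JSON. arm_command: Moves the arm, as the interface text tells. Its arguments: {"type":"object","properties":{"rows":{"type":"array","items":{"type":"object","properties":{"fingers":{"type":"number"},"linear":{"type":"array","items":{"type":"number"}},"yaw":{"type":"number"}}}},"grip_force":{"type":"number"}},"required":["rows"]}

```bash
mkdir -p pics; ls; python3 - <<'E'
from workcell import observe,snapshot
import cv2,numpy as np,pickle
o=observe();print({k:np.round(v,3).tolist() for k,v in o.items()})
for n in("scene","top"):
    s=snapshot(n);pickle.dump(s,open(n+"0.pkl","wb"));cv2.imwrite(f"pics/{n}0.png",s["color"])
    print(n,s["fx"],s["fy"],s["cx"],s["cy"],s["dist_coeffs"],np.round(s["R"],4).tolist(),s["t"])
E
```

```text
pics
{'t': 0.0, 'joint_pos': [67.481, 39.535, -11.145, 89.747, 9.013, 51.711, -12.324], 'joint_velocities': [0.122, 0.097, -0.052, 0.052, 0.002, -0.098, 0.005], 'tau': [-0.0, -53.96, -1.266, -15.854, 0.009, 0.009, -0.0], 'position': [0.258, -0.568, 0.23], 'eef_rot': [-179.889, 0.008, 24.461], 'force': [-0.334, -0.553, -0.4], 'moment': [0.047, 0.036, -0.004], 'grip_width': 0.086}
scene 494.9589890274469 494.9589890274469 324.01754546810673 197.85441456712854 [-0.09139725  0.          0.          0.          0.        ] [[-0.0347, 0.9993, 0.0108], [0.8532, 0.0353, -0.5204], [-0.5205, -0.0088, -0.8538]] [-0.06564223 -0.47701193  1.44429706]
top 481.8991086746899 481.8991086746899 316.55792587835504 198.19010875819097 [-0.12747858  0.          0.          0.          0.        ] [[0.0009, -0.9996, 0.0289], [-0.9867, -0.0056, -0.1623], [0.1624, -0.0284, -0.9863]] [0.05254246 0.61148328 0.99550557]
```

View pics/scene0.png

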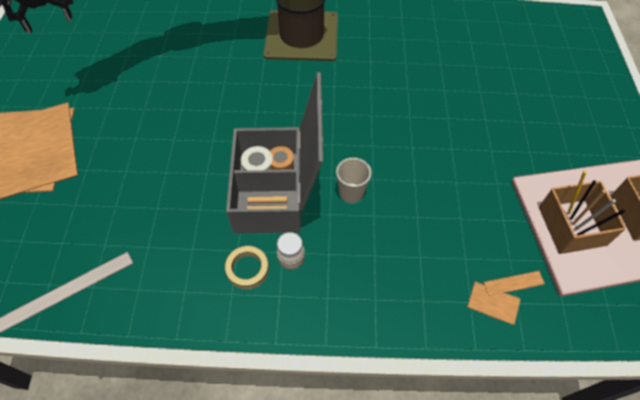

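View pics/top0.png

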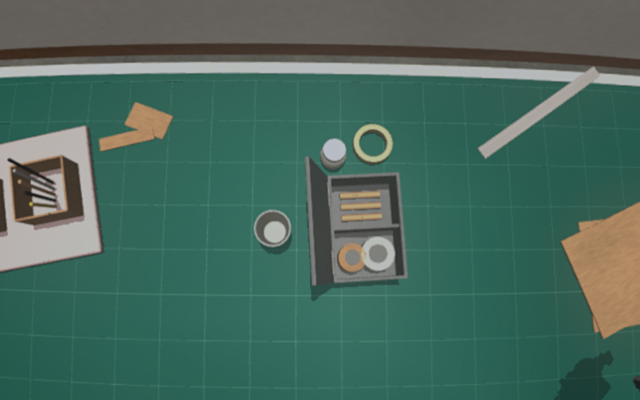

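The scene view shows the open case at about (265,180), with the lid standing on its right and the cup at (353,180). The jar is at (290,250) and the tape at (246,266). In the top view the case rim runs from (330,175) to (406,279) and the lid edge from (307,157) to (313,283).

```bash
cat >h.py <<'E'
import numpy as np,cv2,pickle
def cloud(s):
    h,w=s["depth"].shape
    u,v=np.meshgrid(np.arange(w),np.arange(h))
    K=np.array([[s["fx"],0,s["cx"]],[0,s["fy"],s["cy"]],[0,0,1.]])
    p=cv2.undistortPoints(np.stack([u,v],-1).reshape(-1,1,2).astype(np.float64),K,np.array(s["dist_coeffs"])).reshape(h,w,2)
    d=s["depth"].astype(float)
    P=np.dstack([p*d[...,None],d])
    W=(P-np.array(s["t"]))@np.array(s["R"])
    W[d==0]=np.nan
    return W
E
python3 - <<'E'
from h import *
for n in("top","scene"):
    s=pickle.load(open(n+"0.pkl","rb"));W=cloud(s)
    pts=W.reshape(-1,3)
    m=(pts[:,0]>.3)&(pts[:,0]<.9)&(pts[:,1]>-.25)&(pts[:,1]<.3)&(pts[:,2]>.008)
    q=pts[m]
    z0=pts[(abs(pts[:,2])<.01)][:,2];print(n,"table z",np.median(z0))
    # rim points
    r=q[abs(q[:,2]-.1)<.006]
    r=r[(r[:,1]<.06)].astype(np.float32)
    print(len(r),r.min(0),r.max(0))
    rr=cv2.minAreaRect(r[:,:2]);print("rim rect",rr,cv2.boxPoints(rr).tolist())
    up=q[q[:,2]>.12];print("lid",len(up),up.min(0),up.max(0))
    c=up.mean(0);U,S,V=np.linalg.svd(up-c,full_matrices=False);print(c,V[2],S)
    t=up[up[:,2]>up[:,2].max()-.008];print("lidtop",t.min(0),t.max(0))
    if n=="top":
        for nm,(u,v,rd) in dict(cup=(272,229,22),tape=(373,143,24),jar=(334,153,18)).items():
            yy,xx=np.mgrid[:400,:640];mm=(np.hypot(xx-u,yy-v)<rd)
            a=W[mm];a=a[a[:,2]>.012];z=a[:,2].max();b=a[a[:,2]>z-.012].astype(np.float32)
            print(nm,z,cv2.minEnclosingCircle(b[:,:2]))
E
```

```text
top table z 0.001553866009749522
1119 [ 0.43403882 -0.12706476  0.09404542] [0.6579609  0.03458947 0.10591962]Traceback (most recent call last):
  File "<stdin>", line 12, in <module>
cv2.error: OpenCV(4.12.0) /io/opencv/modules/imgproc/src/convhull.cpp:143: error: (-215:Assertion failed) total >= 0 && (depth == CV_32F || depth == CV_32S) in function 'convexHull'
```

```bash
python3 - <<'E'
from h import *
C=lambda a:np.ascontiguousarray(a[:,:2],dtype=np.float32)
for n in("top","scene"):
    s=pickle.load(open(n+"0.pkl","rb"));W=cloud(s)
    pts=W.reshape(-1,3)
    m=(pts[:,0]>.3)&(pts[:,0]<.9)&(pts[:,1]>-.25)&(pts[:,1]<.3)&(pts[:,2]>.008)
    q=pts[m]
    z0=pts[(abs(pts[:,2])<.01)][:,2];print(n,"table z",np.median(z0))
    r=q[abs(q[:,2]-.1)<.006]
    r=r[(r[:,1]<.06)]
    print(len(r),r.min(0),r.max(0))
    rr=cv2.minAreaRect(C(r));print("rim rect",rr,cv2.boxPoints(rr).tolist())
    up=q[q[:,2]>.12];print("lid",len(up),up.min(0),up.max(0))
    c=up.mean(0);U,S,V=np.linalg.svd(up-c,full_matrices=False);print(c,V[2],S)
    t=up[up[:,2]>up[:,2].max()-.008];print("lidtop",t.min(0),t.max(0))
    if n=="top":
        for nm,(u,v,rd) in dict(cup=(272,229,22),tape=(373,143,24),jar=(334,153,18)).items():
            yy,xx=np.mgrid[:400,:640];mm=(np.hypot(xx-u,yy-v)<rd)
            a=W[mm];a=a[a[:,2]>.012];z=a[:,2].max();b=a[a[:,2]>z-.012]
            print(nm,z,cv2.minEnclosingCircle(C(b)))
E
```

```text
top table z 0.001553866009749522
1119 [ 0.43403883 -0.12706476  0.09404541] [0.6579609  0.03458947 0.10591962]
rim rect ((0.5458489656448364, -0.04706680029630661), (0.21969029307365417, 0.15316450595855713), 3.2747156620025635) [[0.43180856108665466, 0.023115668445825577], [0.4405578076839447, -0.1297987401485443], [0.6598893404006958, -0.1172492653131485], [0.6511400938034058, 0.03566513955593109]]
lid 2455 [0.4300119  0.02611227 0.12001588] [0.64956137 0.08095365 0.27838698]
[0.5374916  0.05649358 0.22051413] [ 0.05580459 -0.96769553  0.24586826] [3.10460188 2.51095103 0.08378523]
lidtop [0.4304902  0.06172379 0.27042573] [0.64768179 0.08095365 0.27838698]
cup 0.09432140533324464 ((0.5420013070106506, 0.14759427309036255), 0.037867773324251175)
tape 0.031057179844242708 ((0.744454562664032, -0.07417754828929901), 0.04600432142615318)
jar 0.08068150406491914 ((0.7135950326919556, 0.01846952550113201), 0.02565143071115017)
scene table z 0.000934732330691609
992 [ 0.42929322 -0.12711695  0.09402047] [0.65767274 0.04168136 0.10595197]
rim rect ((0.5430633425712585, -0.04385088384151459), (0.22319075465202332, 0.15700942277908325), 3.772052764892578) [[0.42654508352279663, 0.02714221365749836], [0.4368743300437927, -0.12952707707881927], [0.6595816016197205, -0.11484397947788239], [0.6492523550987244, 0.0418253093957901]]
lid 2000 [0.42544561 0.02824776 0.12007898] [0.64857238 0.0832503  0.27775322]
[0.55341234 0.05754354 0.21415181] [-0.06148297  0.96858302 -0.24097051] [2.96358206 2.24983305 0.08116205]
lidtop [0.42544561 0.06351362 0.2699196 ] [0.64620386 0.0832503  0.27775322]
```

Emit:
arm_command([
  {"fingers": 1,"linear": [0,0,1],"yaw": 0},
  {"fingers": 1,"linear": [0.2,0.6,2],"yaw": 1},
  {"fingers": 1,"linear": [0.5,1.5,2.3],"yaw": 2},
  {"fingers": 1,"linear": [0.9,2.4,2.3],"yaw": 3},
  {"fingers": 1,"linear": [1.2,3.3,2.3],"yaw": 4},
  {"fingers": 1,"linear": [1.6,4.2,2.3],"yaw": 5},
  {"fingers": 1,"linear": [2.0,5.1,2.3],"yaw": 6},
  {"fingers": 1,"linear": [2.4,6.0,2.3],"yaw": 7},
  {"fingers": 1,"linear": [2.8,6.9,2.3],"yaw": 8},
  {"fingers": 1,"linear": [3.2,7.8,2.3],"yaw": 8.6},
])

```text
t: 1.35
position: [0.451, -0.0994, 0.3692]
eef_rot: [-180.0, 0.0, 93.4]
force: [0.4, -0.6, -0.1]
grip_width: -0.0001
```

Emit:
arm_command([
  {"fingers": 1,"linear": [0.4,1.0,0],"yaw": 0},
  {"fingers": 1,"linear": [0.8,2.0,0],"yaw": 0},
  {"fingers": 1,"linear": [1.2,3.0,0],"yaw": 0},
  {"fingers": 1,"linear": [1.4,3.7,0],"yaw": 0},
  {"fingers": 1,"linear": [1.4,3.7,-0.9],"yaw": 0},
  {"fingers": 1,"linear": [1.4,3.7,-1.85],"yaw": 0},
  {"fingers": 1,"linear": [1.4,3.7,-1.85],"yaw": 0},
])

```text
t: 2.22
position: [0.5317, 0.1194, 0.2547]
eef_rot: [-179.4, 0.2, 93.3]
force: [0.9, 0.1, 1.1]
grip_width: 0.0
```

```bash
cat >>h.py <<'E'
def look(name,save=None,n="scene"):
    from workcell import observe,snapshot
    o=observe();s=snapshot(n)
    if save: cv2.imwrite(f"pics/{save}.png",s["color"])
    W=cloud(s)
    print("t",round(o["t"],3),"pos",np.round(o["position"],4),"F",np.round(o["force"],2),"w",o["grip_width"])
    return o,s,W
E
python3 - <<'E'
from h import *
o,s,W=look("a","s1")
o,s,W=look("a","w1","wrist")
E
```

```text
t 2.225 pos [0.5317 0.1194 0.2547] F [0.86 0.11 1.1 ] w 2.0391977829387002e-06Traceback (most recent call last):
  File "<stdin>", line 3, in <module>
  File "h.py", line 16, in look
    W=cloud(s)
  File "h.py", line 9, in cloud
    W=(P-np.array(s["t"]))@np.array(s["R"])
                  ~^^^^^
KeyError: 't'
```

View pics/s1.png

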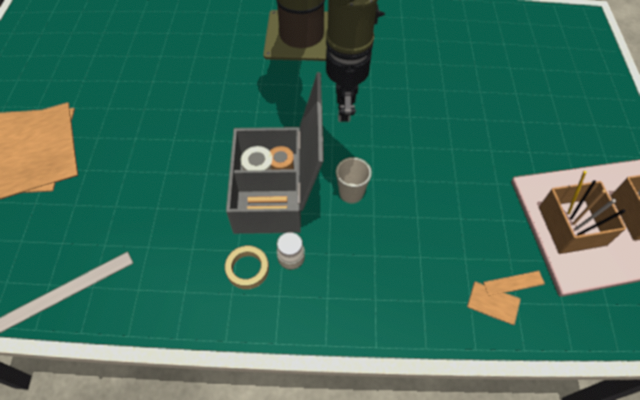

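View pics/w1.png

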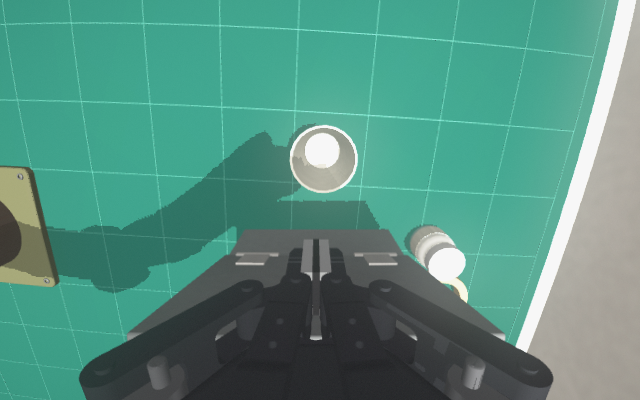

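The gripper is behind the lid with its tip just below the lid's top edge. It is clear of the cup, which stands lower. Next I'll push.

Emit:
arm_command([
  {"fingers": 1,"linear": [0.02,-0.35,0],"yaw": 0},
  {"fingers": 1,"linear": [0.04,-0.6,0],"yaw": 0},
  {"fingers": 1,"linear": [0.05,-0.8,0],"yaw": 0},
  {"fingers": 1,"linear": [0.06,-1.0,0],"yaw": 0},
  {"fingers": 1,"linear": [0.07,-1.15,0],"yaw": 0},
  {"fingers": 1,"linear": [0.07,-1.3,0],"yaw": 0},
])

```text
t: 3.08
position: [0.539, 0.0426, 0.2583]
eef_rot: [180.0, -0.0, 93.3]
force: [0.2, 0.6, -1.0]
grip_width: 0.0001
```

```bash
cat >>h.py <<'E'
def lid(W):
    # case-frame: hinge H, u toward front
    H=np.array([.5395,.0275]);u=np.array([.06,-.998]);a=np.array([.998,.06])
    q=W.reshape(-1,3);q=q[~np.isnan(q[:,0])]
    al=(q[:,:2]-H)@a;f=(q[:,:2]-H)@u;z=q[:,2]-.1
    r=np.hypot(f,z)
    m=(abs(al)<.105)&(abs(al)>.065)&(r>.05)&(r<.19)&(z>.015)&(f>-.08)
    th=np.arctan2(z[m],f[m])
    if m.sum()>10: print("lid angle med %.3f  p10 %.3f p90 %.3f n %d rmax %.3f ztop %.3f"%(np.median(th),*np.percentile(th,[10,90]),m.sum(),r[m].max(),z[m].max()+.1))
    else: print("no lid pts",m.sum())
E
python3 - <<'E'
from h import *
s=pickle.load(open("scene0.pkl","rb"));lid(cloud(s))
s=pickle.load(open("top0.pkl","rb"));lid(cloud(s))
o,s,W=look("a","s2");lid(W)
E
```

```text
lid angle med 1.814  p10 1.808 p90 1.832 n 586 rmax 0.183 ztop 0.278
lid angle med 1.801  p10 1.796 p90 1.826 n 809 rmax 0.184 ztop 0.278
t 3.075 pos [0.539  0.0426 0.2583] F [ 0.2   0.59 -1.04] w 0.00012547741323299156
lid angle med 1.591  p10 1.552 p90 1.683 n 161 rmax 0.183 ztop 0.283
```

Emit:
arm_command([
  {"fingers": 1,"linear": [0.01,-0.2,0],"yaw": 0},
  {"fingers": 1,"linear": [0.02,-0.4,0],"yaw": 0},
  {"fingers": 1,"linear": [0.03,-0.45,0.8],"yaw": 0},
  {"fingers": 1,"linear": [0.08,-1.4,0.8],"yaw": 0},
  {"fingers": 1,"linear": [0.12,-2.2,0.8],"yaw": 0},
])

```text
t: 3.75
position: [0.5463, -0.0917, 0.3069]
eef_rot: [179.9, 0.1, 93.2]
force: [0.8, -0.2, 0.6]
grip_width: 0.0
```

```bash
python3 - <<'E'
from h import *
o,s,W=look("a","s3","top");lid(W)
E
```

```text
t 3.75 pos [ 0.5463 -0.0917  0.3069] F [ 0.8  -0.15  0.61] w 3.089524681671686e-05
lid angle med 1.330  p10 1.304 p90 1.389 n 1429 rmax 0.184 ztop 0.277
```

Emit:
arm_command([
  {"fingers": 1,"linear": [0,0.2,-1.0],"yaw": 0},
  {"fingers": 1,"linear": [0,0.3,-1.35],"yaw": 0},
])

```text
t: 4.05
position: [0.544, -0.0719, 0.2225]
eef_rot: [-179.7, -0.0, 93.2]
force: [0.3, -0.0, 0.1]
grip_width: -0.0
```

```bash
python3 - <<'E'
from h import *
o,s,W=look("a","s4","top");lid(W)
E
```

```text
t 4.05 pos [ 0.544  -0.0719  0.2225] F [ 0.28 -0.05  0.07] w -4.6030488834469036e-05
lid angle med 1.186  p10 1.163 p90 1.245 n 1842 rmax 0.184 ztop 0.268
```

Emit:
arm_command([
  {"fingers": 1,"linear": [0,0,0],"yaw": 0},
  {"fingers": 1,"linear": [0,0,0],"yaw": 0},
  {"fingers": 1,"linear": [0,0,0],"yaw": 0},
])

```text
t: 4.47
position: [0.5469, -0.0716, 0.2264]
eef_rot: [179.9, 0.0, 93.2]
force: [0.5, -1.3, -0.1]
grip_width: 0.0
```

```bash
python3 - <<'E'
from h import *
o,s,W=look("a","s5","top");lid(W)
E
```

```text
t 4.475 pos [ 0.5469 -0.0716  0.2264] F [ 0.49 -1.26 -0.13] w 2.006948227300481e-05
lid angle med 1.113  p10 1.090 p90 1.174 n 2028 rmax 0.183 ztop 0.263
```

The lid is caught at about 1.1 rad, with a y force of −1.3 N on the fingers. I'll lower it along the arc.

Emit:
arm_command([
  {"fingers": 1,"linear": [0.01,-0.1,-0.06],"yaw": 0},
  {"fingers": 1,"linear": [0.01,-0.23,-0.13],"yaw": 0},
  {"fingers": 1,"linear": [0.02,-0.35,-0.22],"yaw": 0},
  {"fingers": 1,"linear": [0.03,-0.45,-0.29],"yaw": 0},
  {"fingers": 1,"linear": [0.03,-0.54,-0.37],"yaw": 0},
  {"fingers": 1,"linear": [0.04,-0.63,-0.45],"yaw": 0},
  {"fingers": 1,"linear": [0.04,-0.74,-0.55],"yaw": 0},
  {"fingers": 1,"linear": [0.05,-0.82,-0.64],"yaw": 0},
  {"fingers": 1,"linear": [0.05,-0.9,-0.73],"yaw": 0},
  {"fingers": 1,"linear": [0.06,-0.99,-0.84],"yaw": 0},
])

```text
t: 5.78
position: [0.5498, -0.1306, 0.1746]
eef_rot: [180.0, -0.0, 93.3]
force: [-0.8, -0.4, -1.5]
grip_width: -0.0004
```

```bash
python3 - <<'E'
from h import *
o,s,W=look("a","s6","scene");lid(W)
E
```

```text
t 5.775 pos [ 0.5498 -0.1306  0.1746] F [-0.82 -0.45 -1.45] w -0.00041396139974847484
lid angle med 0.670  p10 0.644 p90 0.734 n 1819 rmax 0.181 ztop 0.210
```

View pics/s6.png

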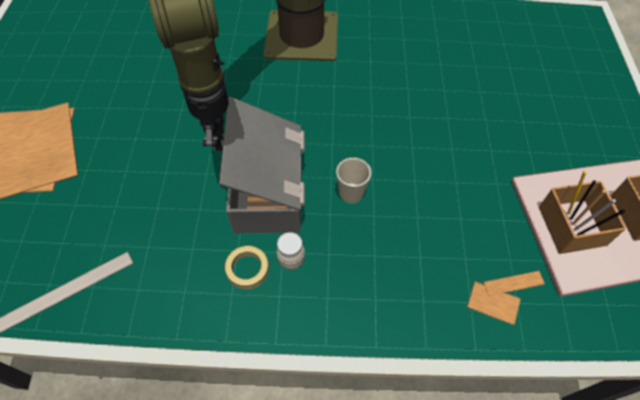

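The lid is resting on the fingers at about 0.66 rad, with its edge at (222,140). The cup, tape and jar haven't moved. I'll continue with a slight inward bias.

Emit:
arm_command([
  {"fingers": 1,"linear": [0,-0.06,-0.1],"yaw": 0},
  {"fingers": 1,"linear": [0.01,-0.12,-0.2],"yaw": 0},
  {"fingers": 1,"linear": [0.01,-0.18,-0.3],"yaw": 0},
  {"fingers": 1,"linear": [0.01,-0.24,-0.4],"yaw": 0},
  {"fingers": 1,"linear": [0.02,-0.29,-0.5],"yaw": 0},
])

```text
t: 6.45
position: [0.5509, -0.1476, 0.1444]
eef_rot: [-180.0, -0.0, 93.3]
force: [-0.4, -1.2, -0.3]
grip_width: 0.0001
```

```bash
python3 - <<'E'
from h import *
o,s,W=look("a","s7","scene");lid(W)
E
```

```text
t 6.45 pos [ 0.5509 -0.1476  0.1444] F [-0.39 -1.17 -0.26] w 0.00014922706654860987
lid angle med 0.470  p10 0.445 p90 0.532 n 1930 rmax 0.180 ztop 0.180
```

Emit:
arm_command([
  {"fingers": 1,"linear": [0,-0.04,-0.1],"yaw": 0},
  {"fingers": 1,"linear": [0,-0.08,-0.21],"yaw": 0},
  {"fingers": 1,"linear": [0.01,-0.11,-0.32],"yaw": 0},
  {"fingers": 1,"linear": [0.01,-0.14,-0.44],"yaw": 0},
  {"fingers": 1,"linear": [0.01,-0.16,-0.56],"yaw": 0},
])

```text
t: 7.12
position: [0.5515, -0.1581, 0.1108]
eef_rot: [-180.0, 0.0, 93.2]
force: [0.5, -3.7, -1.0]
grip_width: -0.0006
```

```bash
python3 - <<'E'
from h import *
o,s,W=look("a","s8","scene");lid(W)
E
```

```text
t 7.125 pos [ 0.5515 -0.1581  0.1108] F [ 0.48 -3.69 -1.  ] w -0.0006076149755396427
lid angle med 0.270  p10 0.244 p90 0.330 n 1910 rmax 0.180 ztop 0.147
```

Emit:
arm_command([
  {"fingers": 1,"linear": [0,-0.02,-0.1],"yaw": 0},
  {"fingers": 1,"linear": [0,-0.035,-0.19],"yaw": 0},
  {"fingers": 1,"linear": [0,-0.045,-0.28],"yaw": 0},
  {"fingers": 1,"linear": [0,-0.055,-0.36],"yaw": 0},
])

```text
t: 7.68
position: [0.5517, -0.1611, 0.0894]
eef_rot: [180.0, 0.0, 93.2]
force: [-0.2, -5.0, -0.7]
grip_width: 0.0002
```

```bash
python3 - <<'E'
from h import *
o,s,W=look("a","s9","scene");lid(W)
q=W.reshape(-1,3);m=(abs(q[:,0]-.6)<.03)&(q[:,1]>-.16)&(q[:,1]<.0);print(np.polyfit(q[m,1],q[m,2],1))
E
```

```text
t 7.675 pos [ 0.5517 -0.1611  0.0894] F [-0.25 -5.   -0.66] w 0.0001613037710649371
lid angle med 0.141  p10 0.121 p90 0.182 n 1273 rmax 0.180 ztop 0.127
[-1.70996966  0.05039381]
```

View pics/s9.png

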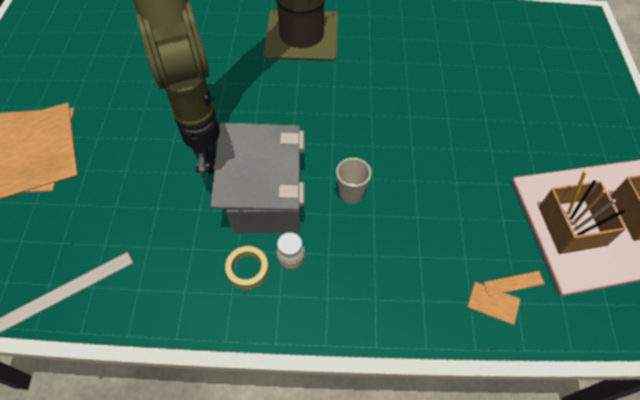

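Emit:
arm_command([
  {"fingers": 1,"linear": [0,0,-0.06],"yaw": 0},
  {"fingers": 1,"linear": [0,0,-0.12],"yaw": 0},
  {"fingers": 1,"linear": [0,0,-0.18],"yaw": 0},
])

```text
t: 8.1
position: [0.5518, -0.1618, 0.0787]
eef_rot: [180.0, 0.1, 93.2]
force: [0.4, -6.8, -0.9]
grip_width: -0.0
```

```bash
cat >>h.py <<'E'
def top(W):
    H=np.array([.5395,.0275]);u=np.array([.06,-.998]);a=np.array([.998,.06])
    q=W.reshape(-1,3);q=q[~np.isnan(q[:,0])]
    al=(q[:,:2]-H)@a;f=(q[:,:2]-H)@u
    m=(abs(al)<.1)&(abs(al)>.06)&(f>.03)&(f<.165)&(q[:,2]>.09)&(q[:,2]<.17)
    p=np.polyfit(f[m],q[m,2],1);print("plane slope %.4f z at hinge %.4f z at edge %.4f"%(p[0],p[1],p[0]*.18+p[1]),m.sum())
E
python3 - <<'E'
from h import *
o,s,W=look("a","s10","scene");top(W)
E
```

```text
t 8.1 pos [ 0.5518 -0.1618  0.0787] F [ 0.45 -6.79 -0.94] w -4.9311225346968193e-05
plane slope 0.0159 z at hinge 0.1084 z at edge 0.1113 1886
```

Emit:
arm_command([
  {"fingers": 1,"linear": [0,0,-0.05],"yaw": 0},
  {"fingers": 1,"linear": [0,0,-0.1],"yaw": 0},
  {"fingers": 1,"linear": [0,0,-0.13],"yaw": 0},
])

```text
t: 8.52
position: [0.5524, -0.1619, 0.0717]
eef_rot: [179.9, 0.1, 93.2]
force: [1.1, -6.9, 5.3]
grip_width: 0.0002
```

```bash
python3 - <<'E'
from h import *
o,s,W=look("a","s11","scene");top(W)
E
```

```text
t 8.525 pos [ 0.5524 -0.1619  0.0717] F [ 1.06 -6.93  5.33] w 0.00018846894834240893
plane slope -0.0061 z at hinge 0.1084 z at edge 0.1073 1895
```

The lid is on the rim: Fz has flipped to +5 N and its plane is level. I'll retreat outward first, then up and away.

Emit:
arm_command([
  {"fingers": 1,"linear": [0,-0.1,0],"yaw": 0},
  {"fingers": 1,"linear": [0,-0.6,0],"yaw": 0},
  {"fingers": 1,"linear": [0,-1.5,0],"yaw": 0},
  {"fingers": 1,"linear": [0,-2.0,0.8],"yaw": 0},
  {"fingers": 1,"linear": [0,-2.5,1.6],"yaw": 0},
  {"fingers": 1,"linear": [0,-3.0,2.4],"yaw": 0},
  {"fingers": 1,"linear": [0,-3.0,2.8],"yaw": 0},
  {"fingers": 1,"linear": [0,-3.0,2.8],"yaw": 0},
  {"fingers": 1,"linear": [0,-3.0,2.8],"yaw": 0},
])

```text
t: 9.7
position: [0.5513, -0.339, 0.2379]
eef_rot: [-179.9, -0.1, 93.4]
force: [-0.4, -0.8, -0.0]
grip_width: -0.0004
```

```bash
python3 - <<'E'
from h import *
o,s,W=look("a","s12","scene");top(W)
o,s,W=look("a","t12","top");top(W)
C=lambda a:np.ascontiguousarray(a[:,:2],dtype=np.float32)
for nm,(u,v,rd) in dict(cup=(272,229,22),tape=(373,143,24),jar=(334,153,18)).items():
    yy,xx=np.mgrid[:400,:640];mm=(np.hypot(xx-u,yy-v)<rd)
    a=W[mm];a=a[a[:,2]>.012];z=a[:,2].max();b=a[a[:,2]>z-.012]
    print(nm,z,cv2.minEnclosingCircle(C(b)))
E
```

```text
t 9.7 pos [ 0.5513 -0.339   0.2379] F [-0.37 -0.79 -0.03] w -0.0003886516804827951
plane slope -0.0062 z at hinge 0.1084 z at edge 0.1073 1878
t 9.75 pos [ 0.551  -0.3392  0.2375] F [ 0.05  0.11 -1.01] w -0.0001384351385048183
plane slope -0.0055 z at hinge 0.1090 z at edge 0.1080 2538
cup 0.097078815820417 ((0.5420530438423157, 0.14764618873596191), 0.038016486912965775)
tape 0.034244689029389715 ((0.7438206672668457, -0.07381843775510788), 0.04550240561366081)
jar 0.08061284080875417 ((0.7136287689208984, 0.018038665875792503), 0.025229094550013542)
```

View pics/s12.png

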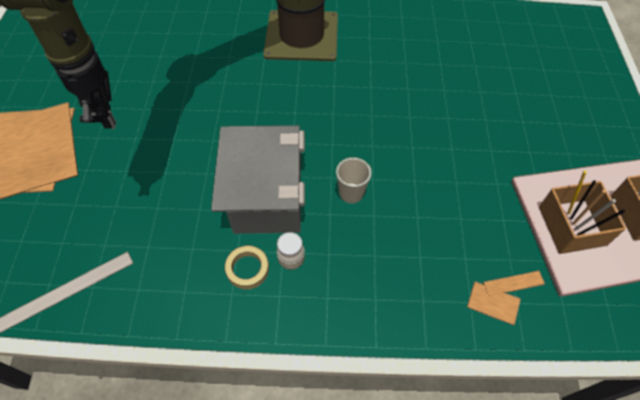

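The lid is shut level, with its corners at about (215,130) and (300,208). The arm is clear at (105,115), and the cup, tape and jar are unmoved.

```bash
python3 -c "
from workcell import finish_job
print(finish_job())"
```

```text
the job is handed in; nothing more can be done
None
```

The lid is shut, was never gripped and did not slam; I handed the job in at about 9.8 s with the arm clear of everything.

- **Nudge and catch:** I pushed the lid forward from behind with the shut fingers, from about 1.8 to 1.4 rad. I then lifted the fingers over its top edge and let it settle against them at about 1.1 rad, with roughly 1.3 N of contact force.
- **Lowering:** I followed the lid's arc down with the fingers, and the contact force stayed under about 9 N in the readings after each move. The lid reached the rim under finger control.
- **Not strictly from below:** the tool can only point down, so the lid's free edge rested on the side of the fingers, held by its lean and, near the end, by friction. The fingers were never flat underneath it.
- **Last checks:** the lid's top face is level to within 0.006 rad and sits at 0.107–0.109 m, which matches fully shut. The cup, tape and jar are within 1 mm of where they started. The last force readings, about 1 N or less, are at noise level, so the robot is touching nothing.

No check failed.

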